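# Nudge the carrier plate home onto its locating pins

### The arm

A 7-joint arm with a two-finger parallel gripper is mounted at the origin on a cart in front of the work surface, level with it; the furniture and walls round the work are solid. World frame = base frame: x ahead of the robot, y to its left, z up, the work surface at z = 0. Lengths are in m, angles in rad, forces in N, time in s.
With the tool pointing down it reaches from about 0.375 to 0.925 m from the base axis. Payload 3.1 kg.
Tool frame: the origin (TCP) lies midway between the tips of the shut fingers; the grasp point (between the pads) lies 19 mm behind it (pinch_z is the distance from the TCP to the grasp point, in m); z points along the fingers, y is the direction in which the jaws open and shut (so a half turn about z gives the same grasp; the last joint's range is limited). The gripper opens to 85 mm and grips with 20 to 120 N. Pads are 22 mm wide; open, the fingers measure 114 mm over their backs; the gripper's body (76 mm by 85 mm) begins 54 mm behind the grasp point. The pads swing forward as they close: fully open they stand 13 mm farther back than shut.
Start: joints at [-1.374, 0.383, 0.044, 1.598, -0.018, 1.161, -0.05], TCP at [0.189, 0.622, 0.231] pointing down, gripper open.
Joint ranges: [-2.61, 2.61], [-0.41, 2.15], [-1.48, 1.57], [0, 2.5], [-1.57, 4.71], [0.05, 1.97], [-2.85, 2.85]. Speed limits (rad/s): [2.79, 2.79, 3.14, 3.14, 3.14, 3.14, 3.14].

### API

Orientations are given as a rotation vector (axis times angle).
In Python, from workcell import move_ptp, movel, move_j, gripper_open, gripper_close, hold, ik, sense, grab_frame, camera_params, PlanningError, sign_off, pinch_z gives the robot as it stands. The module is installed in compiled form; this text tells all that it offers. Calls block until the motion is done:
- move_ptp(position, orientation): joint-space move of the TCP to a pose.
- movel(position, ori=None, max_speed=0.15, until_force=None): straight line of the TCP; ori=None keeps the orientation; max_speed is the mean speed in m/s. With until_force (N) it stops when the force on the tool has changed by that much, and returns True; else False.
- move_j(angles): joint-space move.
- gripper_open() and gripper_close(strength=None): open the fingers fully, or close them until they stop; strength is the grip in N (None keeps the last).
- hold(seconds).
- ik(position, orientation): joint angles nearest the present ones, or None.
- sense(): the state.
- grab_frame(name): name is "scene" or "top"; returns the picture (420x560x3 uint8, red, green, blue); there is no depth.
- camera_params(name): a dict with "camera_matrix" (3x3 intrinsics, pixels), "xyz" and "orientation" of the camera in the world. Camera axes: x right, y up, looking along -z (the intrinsics and any distortion apply to the point x, -y, -z); pixel columns grow to the right and rows downward; lengths in m; the calibration is good to about 2 mm. A picture is of the moment at which its call begins. camera_params takes no time and is no camera call.
A pose or a line that the arm cannot do raises PlanningError and nothing moves.
- sign_off(): hands the job in, once; it reports no verdict.
The state is a dict: "time": time; "joint_positions": joint angles; "qvel": joint speeds; "joint_efforts": joint torques, N m; "eef_pos": TCP position; "tool_rot": TCP orientation; "contact_force": force on the tool from outside, world axes, zero at the start; "moment": the same for the moment, N m; "opening": finger opening in m.
Only numpy, scipy, OpenCV 4.12 (cv2) and the standard library are available. Lean on these libraries where they do the work, as an engineer would, in place of code of your own. Each camera call takes 0.05 s, during which the arm holds its last target. There are 200 camera calls.

### The job

The aluminium carrier plate for the marking job was put down askew and is riding on top of the two locating pins of its dark steel base. Using only the fingertips, push it on its edges - back square against the fence, then sideways to the left - until both holes drop over the pins and it lies flat on the base. Do not grip it, lift it or tip it up, and leave the other things on the bench where they are.

Things in the scene. Friction and masses are not known exactly. Their poses are not given: they have to be found in the camera images.
- carrier: loose aluminium plate, 110 (its x) by 150 (its y) by 10 mm thick, about 0.45 kg, with three ribs 7 mm high on top. Origin: centre of its underside; x to its far edge, z up. At the start it rides on the pins, 4 to 12 mm short of the fence, 12 to 28 mm too far right (-y of pin_base), turned up to 0.1 rad and tilted 0.1 rad: near edge on the base, far part propped up 8 mm
- carrier_near (a point): point in the middle of the carrier plate's near edge, on its underside (x = -55 mm, y = 0 in the plate's frame)
- hole_left (a point): underside centre of the carrier's left through hole, 14 mm in diameter, at x = +28, y = +45 mm in the plate's frame. When both holes come over the pins, the plate's far part drops 8 mm and it lies flat
- hole_right (a point): the same of the right hole, at x = +28, y = -45 mm in the plate's frame
- pin_base: dark steel base fixed to the bench, 150 (x) by 210 (y) by 12 mm thick, turned up to 0.3 rad. Origin on the bench surface; x runs from its near edge (x = -77 mm) to its far edge (+73 mm), y to its left. The seated carrier's origin stands at x = 0, y = 0, z = +12 mm of this frame (play about 2 mm), its axes parallel to these and its far edge along the fence
- pin_left (a point): top centre of the fixed left locating pin, at x = +28, y = +45 mm of pin_base: 10 mm in diameter with a tapered tip 5 mm across, 8 mm high above the base's top
- pin_right (a point): the same of the right pin, at x = +28, y = -45 mm of pin_base
- fence (a point): middle of the foot of the fence's near face, at x = +55.7 mm of pin_base, on the base's top: a fixed straight grey bar along the base's far edge, 210 mm long and 26 mm high above the base
- gauge_block: plain pale metal block, 36 x 36 x 30 mm high, loose on the bench to the right of the pin base. Bystander
- marker_blue: marker pen, 138 mm long and 17 mm thick, lying loose just left of the pin base. Bystander
- bar_dark: plain dark grey fixture bar, 22 x 118 x 20 mm high, lying loose off the near left corner of the pin base. Bystander

How it is judged:
At the end, for the whole second after the job is handed in: The carrier plate lies flat on the base with both pins in its holes: its underside within 1.5 mm of the base, tilt under 0.02 rad, origin within 4 mm of the seated position along each base axis, turned less than 0.07 rad to the base, at rest (z of carrier in the frame of pin_base below 0.0135 m and angle between carrier's own z axis and vertical below 0.02 rad and angle between the x axis of carrier and the x axis of pin_base, either way round below 0.07 rad and x of carrier in the frame of pin_base between -0.004 and 0.004 m and y of carrier in the frame of pin_base between -0.004 and 0.004 m and linear speed of carrier below 0.01 m/s and angular speed of carrier below 0.05 rad/s); the robot touches nothing.
It fails at once if the carrier plate is lifted off: its middle rises more than about 10 mm above where it rides on the pins, or its near edge comes more than 13 mm off the base (height (world z) of carrier above 0.028 m or height (world z) of carrier_near above 0.025 m).
It fails at once if the carrier plate is tipped up by more than 0.25 rad (angle between carrier's own z axis and vertical above 0.25 rad).
It fails at once if a bystander is pushed or carried more than 20 mm (distance of any of gauge_block, marker_blue, bar_dark from where it was at the start of the episode above 0.02 m).
It also fails if it takes over 45 s, if anything falls off the work surface, if the arm or the gripper's body presses on something with over 40 N, if the wrist force passes 120 N, or if a joint passes its speed limit or range.

## Working session

There is one attempt and no reset: what is moved stays moved. The work goes in short steps, each a Python script; the robot and the scene stay as the last script left them, time stands still between calls to the robot, and variables do not carry over. Pictures are saved under pics/ and viewed, about 8 in all and at most 12, crops included, and the job is handed in when it is done.

```bash
mkdir -p pics; python3 - <<'E'
from workcell import *
import cv2
for n in("top","scene"):
    f=grab_frame(n);cv2.imwrite(f"pics/{n}0.png",f[:,:,::-1]);print(n,camera_params(n))
print(sense())
E
```

```text
top {'camera_matrix': array([[495.35956576,   0.        , 278.58685666],
       [  0.        , 495.35956576, 216.41595901],
       [  0.        ,   0.        ,   1.        ]]), 'xyz': array([0.32205416, 0.2273252 , 0.95530003]), 'orientation': array([ 0.16706389, -0.13935719, -1.3570371 ])}
scene {'camera_matrix': array([[476.65939827,   0.        , 277.49885602],
       [  0.        , 476.65939827, 211.27968569],
       [  0.        ,   0.        ,   1.        ]]), 'xyz': array([-0.02200424,  0.52643213,  0.62175752]), 'orientation': array([ 0.53124064, -0.828047  , -1.9050792 ])}
{'time': 0.1, 'joint_positions': array([-1.37382379,  0.38378577,  0.04383482,  1.59943994, -0.01791019,
        1.16119074, -0.04987964]), 'qvel': array([ 2.50158956e-04, -3.82400547e-03,  3.03273643e-05, -1.57603244e-03,
       -1.05705572e-03, -3.24612120e-03,  6.46563523e-04]), 'joint_efforts': array([ 2.81724322e-03, -4.34730721e+01,  1.02923937e+00, -2.50455111e+01,
        1.07305980e-02,  5.52794285e-03, -8.22612634e-06]), 'eef_pos': array([0.18858594, 0.62113703, 0.22998107]), 'tool_rot': array([-0.46116623, -3.10731626,  0.00380044]), 'contact_force': array([-0.70694612, -0.30213687,  0.24136209]), 'moment': array([-0.03279826,  0.03057827, -0.03594448]), 'opening': 0.08563452180397614}
```

View pics/top0.png

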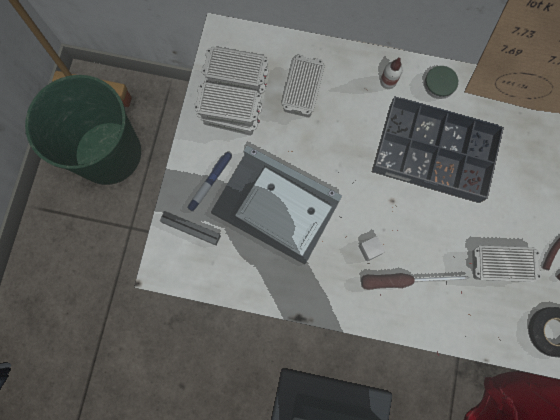

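View pics/scene0.png

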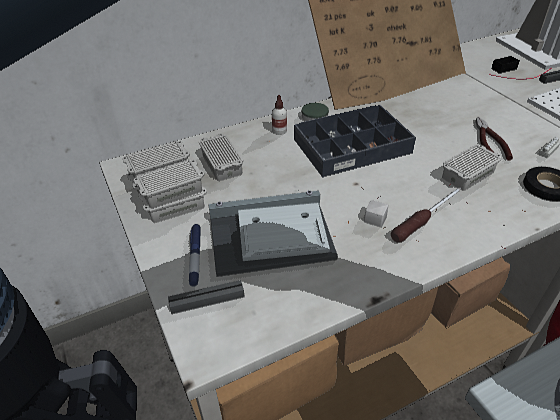

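The top view shows the base around pixels (213,213)-(340,195)-(307,262), with the fence at (247,148)-(340,195). The holes are at about (270,187) and (311,210). The pen and bar are to the left and the block is at (371,244). I'll enlarge the base area.

```bash
cat > h.py <<'E'
import numpy as np, cv2
from scipy.spatial.transform import Rotation as R
from workcell import *
def ray(n,uv,z):
    """pixel -> world point on plane height z"""
    c=camera_params(n);K=c["camera_matrix"]
    d=np.linalg.inv(K)@[uv[0],uv[1],1]; d=R.from_rotvec(c["orientation"]).apply(d*[1,-1,-1])
    return c["xyz"]+d*(z-c["xyz"][2])/d[2]
def proj(n,P):
    c=camera_params(n);p=R.from_rotvec(c["orientation"]).inv().apply(np.atleast_2d(P)-c["xyz"])*[1,-1,-1]
    q=p@c["camera_matrix"].T; return q[:,:2]/q[:,2:]
def crop(n,x0,y0,x1,y1,s,name,pts=None):
    f=grab_frame(n)[:,:,::-1].copy(); cv2.imwrite("pics/raw_"+name,f)
    g=cv2.resize(f[y0:y1,x0:x1],None,fx=s,fy=s,interpolation=cv2.INTER_CUBIC)
    g=cv2.convertScaleAbs(g,alpha=1.3)
    if pts is not None:
        for u in proj(n,pts): cv2.drawMarker(g,tuple(int(v) for v in ((u+.5)-[x0,y0])*s),(0,0,255),cv2.MARKER_CROSS,10,1)
    cv2.imwrite("pics/"+name,g)
E
python3 - <<'E'
from h import *
crop("top",200,135,350,270,4.4,"t1.png")
crop("scene",190,170,360,290,4.4,"s1.png")
for uv in [(247,148),(340,195)]: print(ray("top",uv,.038))
for uv in [(213,213),(307,262)]: print(ray("top",uv,.012))
print(ray("top",(371,244),.03))
E
```

```text
[0.62565375 0.35168646 0.038     ]
[0.57069719 0.15754494 0.038     ]
[0.4909337  0.39074563 0.012     ]
[0.43520792 0.19311496 0.012     ]
[0.49143514 0.08232886 0.03      ]
```

View pics/t1.png

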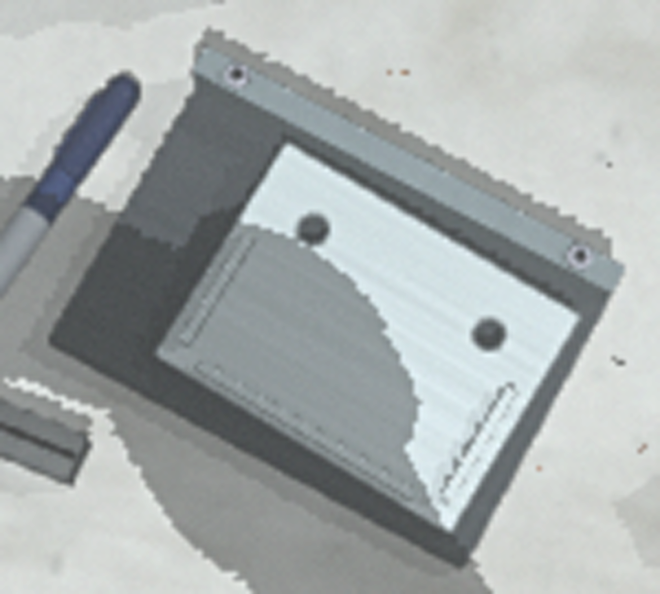

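View pics/s1.png

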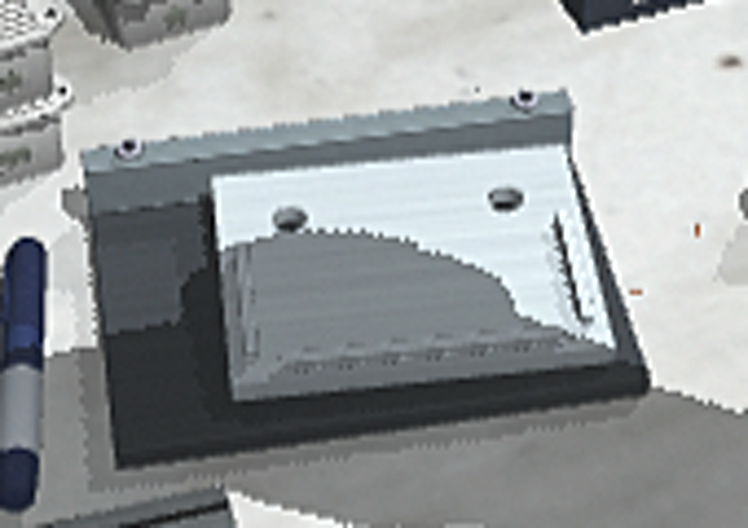

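The crops give clear corners. In the top crop the base near corners are (50,342) and (465,567), and the fence top front edge runs from (195,72) to (610,290). The plate corners are FL (287,143), FR (580,316), NR (450,527) and NL (157,352), and the holes are (313,229) and (488,335).

```bash
cat >> h.py <<'E'
def T(p,s=4.4,o=(200,135)): return np.array(p)/s+o-.5
def toB(P,B): # world->base frame, B=(x,y,yaw)
    c,s=np.cos(B[2]),np.sin(B[2]); d=np.asarray(P)[:2]-B[:2]; return np.array([c*d[0]+s*d[1],-s*d[0]+c*d[1]])
def toW(p,B):
    c,s=np.cos(B[2]),np.sin(B[2]); return np.array([B[0]+c*p[0]-s*p[1],B[1]+s*p[0]+c*p[1]])
E
python3 - <<'E'
from h import *
r=lambda p,z:ray("top",T(p),z)
nl,nr=r((50,342),.012),r((465,567),.012)
fl,fr=r((195,72),.038),r((610,290),.038)
print(nl,nr,fl,fr,np.linalg.norm(nl-nr),np.linalg.norm(fl-fr))
y=[np.arctan2(-(a-b)[0],(a-b)[1]) for a,b in((nl,nr),(fl,fr))];print("yaws",y)
S=lambda p,z:ray("scene",np.array(p)/4.4+(190,170)-.5,z)
a,b=S((118,467),.012),S((650,393),.012)   # near top corners seen in scene
c,d=S((83,157),.038),S((570,95),.038)
print("scene",a,b,c,d,np.arctan2(-(a-b)[0],(a-b)[1]))
yaw=np.mean(y)
m=(nl+nr)/2; f=(fl+fr)/2; u=np.array([np.cos(yaw),np.sin(yaw)])
b1=m[:2]+.077*u; b2=f[:2]-.0557*u; print(b1,b2)
B=np.array([*((b1+b2)/2),yaw]);np.save("B.npy",B);print("B",B)
for n,p,z in(("FL",(287,143),.033),("FR",(580,316),.033),("NR",(450,527),.022),("NL",(157,352),.022),("HL",(313,229),.030),("HR",(488,335),.030)):
    print(n,toB(r(p,z),B))
for n,uv,z in(("FL",(212,180),.033),("FR",(567,147),.033),("HL",(291,218),.03),("HR",(506,198),.03)): print(n,toB(S(uv,z),B))
for n,uv in(("gauge",(371,244)),("penNear",(193,206)),("penFar",(228,155)),("bar",(162,214)),("bar2",(218,242))): print(n,toB(ray("top",uv,.02),B))
E
```

```text
[0.49156585 0.39516892 0.012     ] [0.43193413 0.19599709 0.012     ] [0.61867076 0.35644696 0.038     ] [0.55953587 0.15907771 0.038     ] 0.2079070884580598 0.20603775690442785
yaws [np.float64(-0.290904763633736), np.float64(-0.29110401755437293)]
scene [0.48339816 0.39689773 0.012     ] [0.42324927 0.19991428 0.012     ] [0.62593527 0.35451654 0.038     ] [0.56627102 0.15350504 0.038     ] -0.29635778508423594
[0.53551262 0.27349059] [0.53574516 0.27374347]
B [ 0.53562889  0.27361703 -0.29100439]
FL [0.04799691 0.05261167]
FR [ 0.04056254 -0.09673261]
NR [-0.06615267 -0.090363  ]
NL [-0.05973287  0.05829247]
HL [0.01985661 0.02410211]
HR [ 0.01463281 -0.06551983]
FL [0.04433143 0.05150263]
FR [ 0.03657638 -0.09860118]
HL [0.0184173  0.02198667]
HR [ 0.01359119 -0.06727519]
gauge [ 0.01475088 -0.19690144]
penNear [-0.08397089  0.13852619]
penFar [0.03816488 0.13047876]
bar [-0.12622872  0.18288335]
bar2 [-0.12170348  0.06090493]
```

The plate is about 10 mm short of the fence, 20 mm too far right and turned -0.05 rad. First push: fingers open and spread along the near edge, which gives two contacts and squares it against the fence.

```bash
cat >> h.py <<'E'
def down(a): # tool down, tool x at world yaw a
    x=np.array([np.cos(a),np.sin(a),0]);z=np.array([0,0,-1.]);return R.from_matrix(np.c_[x,np.cross(z,x),z]).as_rotvec()
B=np.load("B.npy") 
def W(x,y,z): return np.array([*toW((x,y),B),z])
def st(m=""):
    s=sense();print(m,"t",round(s["time"],2),"base",toB(s["eef_pos"],B).round(4),"z",s["eef_pos"][2].round(4),"F",R.from_euler("z",-B[2]).apply(s["contact_force"]).round(2))
E
python3 - <<'E'
from h import *
P=W(-.1,-.02,.12)
for k in(np.pi,0):
    o=down(B[2]+k); q=ik(P,o); print(k,q)
    if q is not None:
        try: move_ptp(P,o);break
        except PlanningError as e: print(e)
st()
print(movel(W(-.1,-.02,.003),max_speed=.1,until_force=6)); st("down")
print(movel(W(-.075,-.02,.003),max_speed=.04,until_force=6)); st("a")
crop("top",200,135,350,270,4.4,"t2.png")
E
```

```text
3.141592653589793 [-0.88962679  0.2755458   0.26222441  2.01878619 -0.09333034  0.85839116
  0.70402866]
 t 1.79 base [-0.1008 -0.0181] z 0.1205 F [0.57 0.87 0.35]
False
down t 3.11 base [-0.0995 -0.0194] z 0.0036 F [-0.11 -0.31 -0.07]
False
a t 3.88 base [-0.0754 -0.0205] z 0.0027 F [-1.87 -1.35  0.5 ]
```

View pics/t2.png

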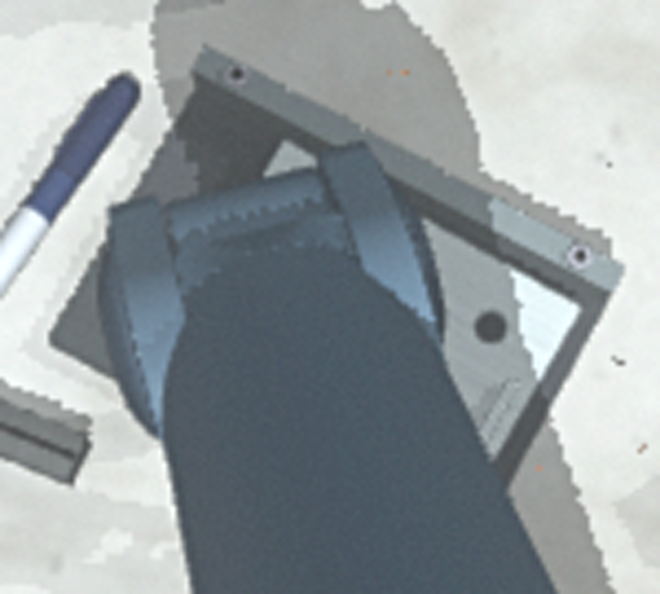

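This view shows the fingers behind the plate. The right hole has moved to (491,326), so the plate is already moving toward the fence. I'll keep pushing until the fence resists.

```bash
python3 - <<'E'
from h import *
for x in(-.071,-.068,-.066,-.064,-.062,-.060):
    r=movel(W(x,-.02,.003),max_speed=.03,until_force=7); st(r)
    if r: break
movel(W(-.1,-.02,.003),max_speed=.15)
movel(W(-.1,-.02,.10),max_speed=.3)
o=down(B[2]-np.pi/2)
P=W(-.02,-.15,.12)
for k in(np.pi/2,-np.pi/2):
    q=ik(P,down(B[2]+k)); print(k,q)
# back off for a clear view
move_ptp(W(-.08,-.26,.12),down(B[2]+np.pi)); st()
gripper_close(30)
st()
crop("top",200,135,350,270,4.4,"t3.png")
E
```

```text
False t 4.22 base [-0.0709 -0.0205] z 0.0027 F [-1.7  -0.72  0.33]
False t 4.47 base [-0.0677 -0.0198] z 0.0029 F [-1.32 -0.95 -1.28]
False t 4.72 base [-0.0665 -0.0196] z 0.0029 F [-3.8   0.34 -1.17]
False t 4.97 base [-0.0664 -0.0196] z 0.0028 F [-6.44  0.17  1.5 ]
False t 5.22 base [-0.0664 -0.0196] z 0.0027 F [-10.26  -0.43   2.25]
False t 5.47 base [-0.0663 -0.0197] z 0.0025 F [-12.61  -0.14   6.55]
1.5707963267948966 [-0.91594507  0.25864996  0.61984059  2.09078253 -0.19932791  0.8486236
 -0.4702676 ]
-1.5707963267948966 [-0.44755239  0.22697282  0.0932838   2.07037992 -0.028018    0.84538827
  2.51253147]
 t 7.32 base [-0.0797 -0.2588] z 0.1199 F [ 0.58 -0.02 -0.34]
 t 8.08 base [-0.08 -0.26] z 0.12 F [0.36 0.59 0.06]
```

View pics/t3.png

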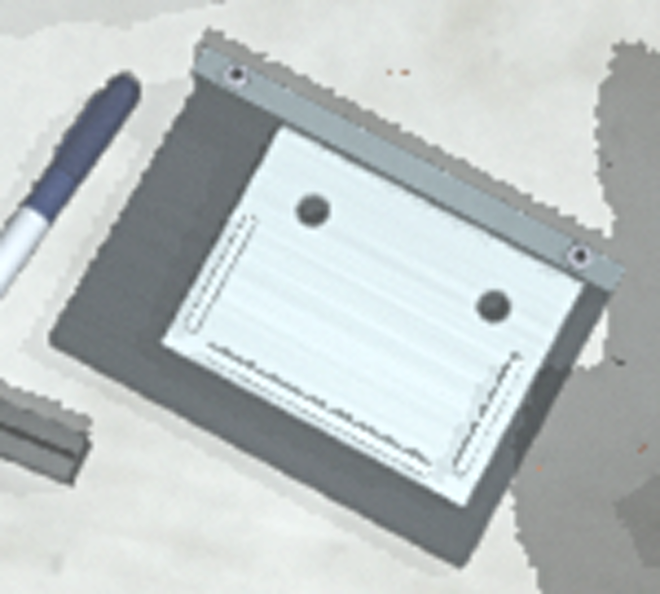

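The plate's far edge now lies square along the fence, with the holes at (313,210) and (493,306). Next, the closed fingertips push the right edge to the left.

```bash
python3 - <<'E'
from h import *
r=lambda p,z:toB(ray("top",T(p),z),B)
HL,HR=r((313,210),.030),r((493,306),.030);print(HL,HR,"NR",r((463,506),.022),"FR",r((583,285),.032))
o=down(B[2]+np.pi/2)
move_ptp(W(-.002,-.132,.12),o)
print(movel(W(-.002,-.132,.0155),max_speed=.12,until_force=6)); st("down")
print(movel(W(-.002,-.110,.0155),max_speed=.05,until_force=8)); st()
for y in np.arange(-.106,-.0835,.002):
    k=movel(W(-.002,y,.0155),max_speed=.02,until_force=9); st(f"{y:.3f} {k}")
    F=R.from_euler("z",-B[2]).apply(sense()["contact_force"])
    if k or F[1]<-8: break
crop("top",200,135,350,270,4.4,"t4.png")
E
```

```text
[0.02741609 0.02825923] [ 0.02710001 -0.06138636] NR [-0.05543653 -0.09099868] FR [ 0.05372809 -0.09149944]
False
down t 10.55 base [-0.0013 -0.1316] z 0.0161 F [-0.19 -0.53  1.04]
False
 t 11.14 base [-0.0022 -0.1097] z 0.0155 F [ 0.52 -0.25  0.13]
-0.106 False t 11.49 base [-0.002 -0.106] z 0.0155 F [-0.56  1.04 -0.6 ]
-0.104 False t 11.74 base [-0.0021 -0.1041] z 0.0154 F [ 0.19 -0.49 -0.21]
-0.102 False t 11.99 base [-0.0021 -0.1031] z 0.0154 F [ 0.23 -3.73  1.58]
-0.100 False t 12.24 base [-0.002  -0.1003] z 0.0154 F [ 0.22 -2.94  0.56]
-0.098 False t 12.49 base [-0.0021 -0.0974] z 0.0154 F [ 0.36 -2.19  0.64]
-0.096 False t 12.74 base [-0.0022 -0.0953] z 0.0154 F [ 0.53 -1.9  -0.49]
-0.094 False t 12.99 base [-0.0021 -0.0933] z 0.0155 F [-0.17 -1.17 -0.13]
-0.092 False t 13.24 base [-0.0017 -0.0904] z 0.0159 F [-0.32 -0.07 -0.83]
-0.090 False t 13.49 base [-0.0018 -0.0894] z 0.0157 F [0.5  0.02 0.21]
-0.088 False t 13.74 base [-0.0019 -0.0888] z 0.0155 F [ 0.06 -1.88  2.11]
-0.086 False t 13.99 base [-0.002  -0.0868] z 0.0154 F [ 0.29 -4.86  2.09]
-0.084 False t 14.24 base [-0.002  -0.0856] z 0.0153 F [-0.39 -5.01  3.47]
```

View pics/t4.png

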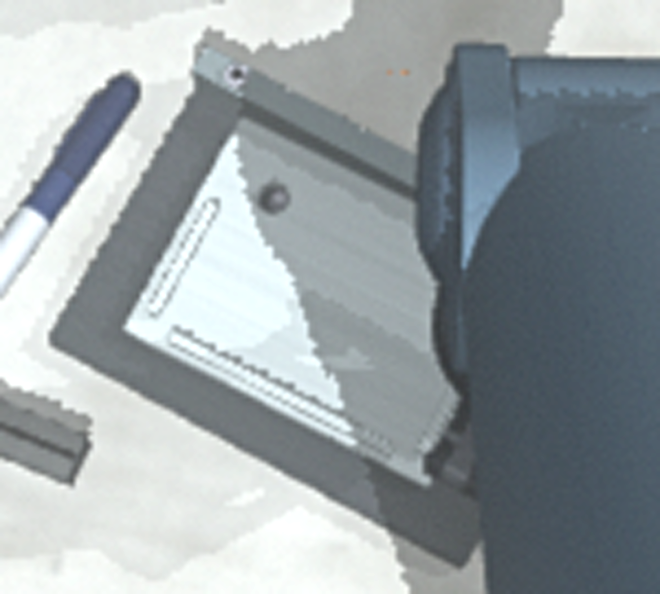

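The left hole, at (273,198), now shows a pale spot that looks like the pin tip. A gap has opened at the fence top, which suggests the plate dropped. I'll back off and check unobstructed.

```bash
python3 - <<'E'
from h import *
movel(W(-.002,-.128,.0155),max_speed=.1)
movel(W(-.002,-.132,.12),max_speed=.2)
move_ptp(W(-.12,-.33,.2),down(B[2]+np.pi/2)); st()
crop("top",200,135,350,270,4.4,"t5.png")
crop("scene",190,170,360,290,4.4,"s5.png")
E
```

```text
t 16.52 base [-0.1197 -0.3294] z 0.1998 F [ 0.13  0.05 -0.66]
```

View pics/t5.png

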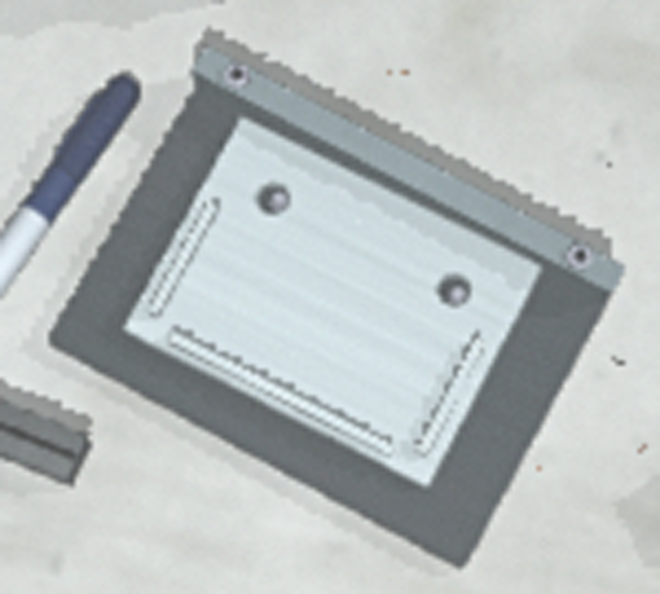

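View pics/s5.png

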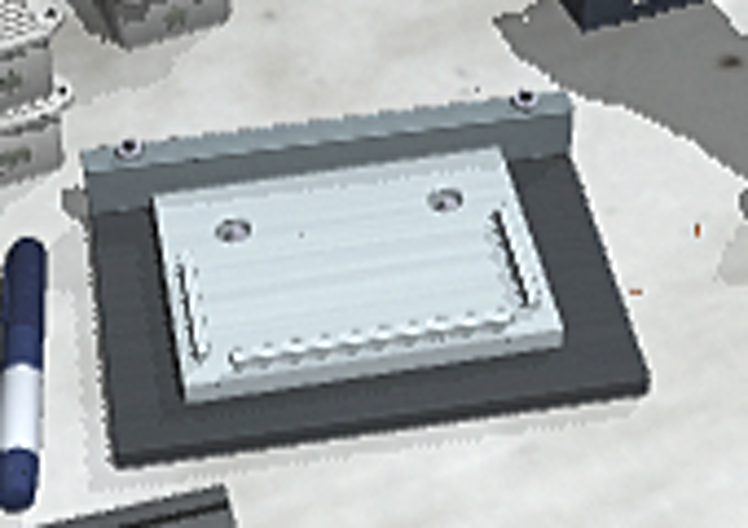

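Pins are visible in both holes: top crop (273,198) and (454,290), scene crop (233,230) and (445,200). One numeric check for flatness and position, then hand in.

```bash
python3 - <<'E'
from h import *
S=lambda p:np.array(p)/4.4+(190,170)-.5
C={}
for n,a,b in(("FL",(240,119),(153,197)),("FR",(542,267),(500,152)),("NR",(430,487),(562,332)),("NL",(124,328),(185,388))):
    C[n]=toB(ray("top",T(a),.022),B); 
    t0,t1=ray("top",T(a),0),ray("top",T(a),.05); s0,s1=ray("scene",S(b),0),ray("scene",S(b),.05)
    A=np.c_[t1-t0,-(s1-s0)]; k=np.linalg.lstsq(A,s0-t0,rcond=None)[0]
    print(n,C[n].round(4),"triang z",(.05*k.mean()).round(4))
print("origin",np.mean(list(C.values()),0).round(4),"yaw",[np.arctan2(-(a-b)[0],(a-b)[1]).round(3) for a,b in((C["FL"],C["FR"]),(C["NL"],C["NR"]))])
st(); sign_off()
E
```

```text
FL [0.0506 0.0783] triang z 0.0228
FR [ 0.055  -0.0717] triang z 0.0184
NR [-0.055  -0.0746] triang z 0.0188
NL [-0.0573  0.0763] triang z 0.0203
origin [-0.0017  0.0021] yaw [np.float64(0.029), np.float64(0.016)]
 t 16.62 base [-0.1193 -0.3292] z 0.2 F [0.46 0.22 0.93]
the job is handed in; nothing more can be done
```

The carrier plate appears to be seated on both pins, and I have handed the job in after 16.6 s of robot time. `sign_off` gives no verdict, so this rests on my own camera checks.

- **Push to the fence:** I used the open fingertips on the near edge, which squared the plate against the fence. Contact force there rose to about 13 N, because the 7 N stop did not trigger. It was set again at each short step.
- **Push to the left:** I used the closed fingertips on the right edge with up to 5 N. The push force fell to zero near the seat and then rose again, which fits the plate dropping over the pins.

**Last checks:**
- Both camera views show a pin in each hole.
- The top corners measured 18–23 mm high where 22 mm is expected. That shows no sign of the starting tilt, but image noise is a few mm, so it does not prove the 1.5 mm and 0.02 rad limits.
- The origin came out at about (-1.7, +2.1) mm in the base frame, against a limit of 4 mm. The turn was 0.02–0.03 rad, against a limit of 0.07 rad.
- The arm was clear of everything. The pen and bar look unmoved. The gauge block was not in my last crops, and I felt no contact near it.

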